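# Bolt the parts case against its spring catch

## Robot

A 6-joint arm with a two-finger parallel gripper is mounted at the origin on a cart in front of the work surface, level with it; the furniture and walls round the work are solid. World frame = base frame: x ahead of the robot, y to its left, z up, the work surface at z = 0. Lengths are in mm, angles in rad, forces in N, time in s.
With the tool pointing down it reaches from about 375 to 925 mm from the base axis. Payload 5.7 kg.
Tool frame: the origin (TCP) lies at the very end of the fingers, on their centre line; the grasp point (between the pads) lies 19 mm behind it; z points along the fingers, y is the line along which they close (so a half turn about z gives the same grasp; the last joint's range is limited). The gripper opens to 88 mm and grips with 3 to 60 N. Pads are 20 mm wide; open, the fingers measure 115 mm over their backs; the gripper's body (75 mm by 178 mm) begins 61 mm behind the grasp point.
Start: joints at [-1.406, 0.359, 1.51, -0, 1.272, -0.115], TCP at [165.683, -576.638, 222.623] pointing down, gripper open.
Joint ranges: [-2.97, 2.97], [-1.01, 2.36], [0.21, 2.38], [-0.96, 4.11], [0.2, 2.71], [-2.98, 2.98]. Speed limits (rad/s): [2.39, 2.39, 3.14, 3.14, 3.14, 3.14].

## Interface

Orientations are given as a unit quaternion [x, y, z, w].
In Python, from workcell import move_pose, servo_line, goto_joints, grip, wait, ik, snapshot, camera_params, Unreachable, close_job, read_clock, read_joint_positions, read_joint_velocities, read_effort, read_tcp_pos, read_ee_rot, read_force, read_ft_torque, read_opening, read_finger_force gives the robot as it stands. Calls block until the motion is done:
- move_pose(position, orientation): joint-space move of the TCP to a pose.
- servo_line(position, speed=150, ori=None): straight line of the TCP; ori=None keeps the orientation; speed is the mean speed in mm/s.
- goto_joints(angles): joint-space move.
- grip(opening): finger opening in mm; the grip force is fixed at half the most; returns when the fingers have stopped.
- wait(seconds).
- ik(position, orientation): joint angles nearest the present ones, or None.
- snapshot(name): name is "scene" or "top"; returns the picture (384x512x3 uint8, blue, green, red); there is no depth.
- camera_params(name): a dict with "K" (3x3 intrinsics, pixels), "k1" (the pictures are not rectified: a ray, as slopes to the right and down, at radius r is drawn at 1 + k1 r^2 times it, then the intrinsics apply), "T" (4x4, takes a point from camera to world coordinates). Camera axes: x right, y down, z forward; pixel columns grow to the right and rows downward; lengths in mm; the calibration is good to about 2 mm. A picture is of the moment at which its call begins. camera_params takes no time and is no camera call.
A pose or a line that the arm cannot do raises Unreachable and nothing moves.
- close_job(): hands the job in; it is judged then, once.
Readings, each from a call of its own:
- read_clock(): time.
- read_joint_positions(): joint angles.
- read_joint_velocities(): joint speeds.
- read_effort(): joint torques, N m.
- read_tcp_pos(): TCP position.
- read_ee_rot(): TCP orientation.
- read_force(): force on the tool from outside, world axes, zero at the start.
- read_ft_torque(): the same for the moment, N m.
- read_opening(): finger opening in mm.
- read_finger_force(): force on a finger pad.
Only numpy, scipy, OpenCV 4.12 (cv2) and the standard library are available. Lean on these libraries where they do the work, as an engineer would, in place of code of your own. Each camera call takes 0.05 s, during which the arm holds its last target. There are 200 camera calls.

## Task

Lock the blue steel parts case on the bench: with one fingertip press the long red spring catch down, and while you keep it down push the bolt's upright yellow tab with the other fingertip until the bolt is all the way across in its keeper on the other lid leaf. Only then let the catch spring back up so that it locks the bolt there, and move the hand clear. It takes only touching and pushing: lift nothing, and leave the loose things on and around the case where they stand.

Things in the scene. Friction and masses are not known exactly. Their poses are not given: they have to be found in the camera images.
- case: Blue steel case with a grey two-leaf lid, fixed to the bench, 160 mm (its x) by 220 mm (its y), lid top 55 mm high. Origin: centre of its underside. z is up; +y is the way the bolt slides to lock. The lock is on the lid: red catch on the -x side, bolt on the +x side, both along y, centre lines 56 mm apart, 27 mm free between pad and tab. Place and yaw vary.
- catch_top (a point): Centre of the top face of the red catch pad, moving with it: a flat bar 28 mm wide (x), 105 mm long (y), at case x = -30, y = -17.5 mm; top 95 mm above the bench when up, 83 mm when bottomed. Axes as the case's. A pressing fingertip may slide along it.
- catch (a joint): Press of the catch pad straight down, m: 0 = up, 0.012 = bottomed. Its spring gives about 3 N at the top, 6 N at the bottom. Pressed 8 to 12 mm it frees the bolt; pressed less, its teeth block it. Let go part-way it pops up and jams the bolt there. With the bolt at 37 mm or more it rises fully and locks it.
- bolt_tab (a point): Middle of the top edge of the bolt's upright yellow tab, moving with it: 30 mm wide (x), 6 mm thick (y), top 107 mm above the bench; at the start at case x = +26, y = -22 mm. Axes as the case's. Push its flat -y face towards +y. Behind it, as far as case y = -60 mm, only the round bolt bar lies below, its top 75 mm above the bench.
- bolt (a joint): Travel of the bolt along the case's +y, m: 0 = drawn back (start), 0.040 = fully across, at its stop. It takes about 2 N to slide and stays where it is left.
- solder_spool: Solder spool standing on the left lid leaf (case -x, +y corner), 44 mm across, 32 mm high; origin under its centre. Leave it.
- aa_cell: Green and tan battery lying on the right end of the lid (case -y end), 14 x 50 x 14 mm; origin under its centre. Leave it.
- flux_tin: Round flux tin on the bench, 49 mm across, 16 mm high; origin under its centre. Leave it.
- tip_cleaner: Black round tip cleaner with brass wool, 58 mm across, 43 mm high; origin under its centre. Leave it.
- side_cutters: Red-handled side cutters lying on the bench, 46 x 121 x 13 mm; origin under the middle. Leave them.
- eraser: Blue and white eraser on the bench, 18 x 42 x 12 mm; origin under its centre. Leave it.

How it is judged (in metres and radians):
On the way, in this order (a step that is already met when the one before it is completed fails the run):
1. a fingertip holds the catch down (at least 6 mm) with the bolt still drawn back (value of joint catch above 0.006 m and value of joint bolt below 0.003 m and contact force between the fingers and catch above 0.5 N), for 0.1 s.
2. the bolt is fully across (at least 36 mm) with the catch still held down by a fingertip (value of joint bolt above 0.036 m and value of joint catch above 0.005 m and contact force between the fingers and catch above 0.5 N), for 0.1 s.
At the end, for the whole second after the job is handed in: The bolt is at least 35 mm across (of 40) and the catch is fully up again (within 1.5 mm), so that it locks the bolt (value of joint bolt above 0.035 m and value of joint catch between -0.0015 and 0.0015 m); the robot touches nothing.
It fails at once if the catch let up while the bolt is part-way (6 to 34 mm) (value of joint bolt between 0.006 and 0.034 m and value of joint catch below 0.004 m).
It fails at once if a loose thing on or around the case moved more than 15 mm (distance of any of solder_spool, aa_cell, flux_tin, tip_cleaner, side_cutters, eraser from where it was at the start of the episode above 0.015 m).
It also fails if it takes over 35 s, if anything falls off the work surface, if the arm or the gripper's body presses on something with over 40 N, if the wrist force passes 120 N, or if a joint passes its speed limit or range.

## Working session

There is one attempt and no reset: what is moved stays moved. The work goes in short steps, each a Python script; the robot and the scene stay as the last script left them, time stands still between calls to the robot, and variables do not carry over. Pictures are saved under pics/ and viewed, at most 10 in all, crops included, and the job is handed in when it is done.

```bash
mkdir -p pics; python3 - <<'E'
from workcell import *
import cv2
for n in("scene","top"):
    i=snapshot(n); cv2.imwrite(f"pics/{n}0.png",cv2.resize(i,(800,600),interpolation=cv2.INTER_CUBIC)); cv2.imwrite(f"{n}0.png",i)
    p=camera_params(n); print(n,p)
print(read_clock(),read_ee_rot(),read_force())
E
```

```text
scene {'K': array([[349.79958974,   0.        , 254.40416498],
       [  0.        , 349.79958974, 191.79342071],
       [  0.        ,   0.        ,   1.        ]]), 'k1': -0.014199061027309773, 'T': array([[ 7.13413100e-01,  5.67902706e-01, -4.10521942e-01,
         9.03704815e+02],
       [ 7.00560556e-01, -5.64625755e-01,  4.36362996e-01,
        -5.04054754e+01],
       [ 1.60204648e-02, -5.98902558e-01, -8.00661646e-01,
         7.79927051e+02],
       [ 0.00000000e+00,  0.00000000e+00,  0.00000000e+00,
         1.00000000e+00]])}
top {'K': array([[357.26240296,   0.        , 252.96835029],
       [  0.        , 357.26240296, 195.22614359],
       [  0.        ,   0.        ,   1.        ]]), 'k1': -0.011501773526256188, 'T': array([[-2.41269559e-02, -9.92963373e-01,  1.15938043e-01,
         4.55677954e+02],
       [-9.99697516e-01,  2.45173896e-02,  1.94252014e-03,
         2.89921144e+02],
       [-4.77134952e-03, -1.15856106e-01, -9.93254548e-01,
         9.40969245e+02],
       [ 0.00000000e+00,  0.00000000e+00,  0.00000000e+00,
         1.00000000e+00]])}
0.1 [ 9.90228038e-01  1.39455125e-01 -2.37904193e-05 -8.36991844e-04] [-0.94145273 -0.59700782 -0.17669181]
```

View pics/scene0.png

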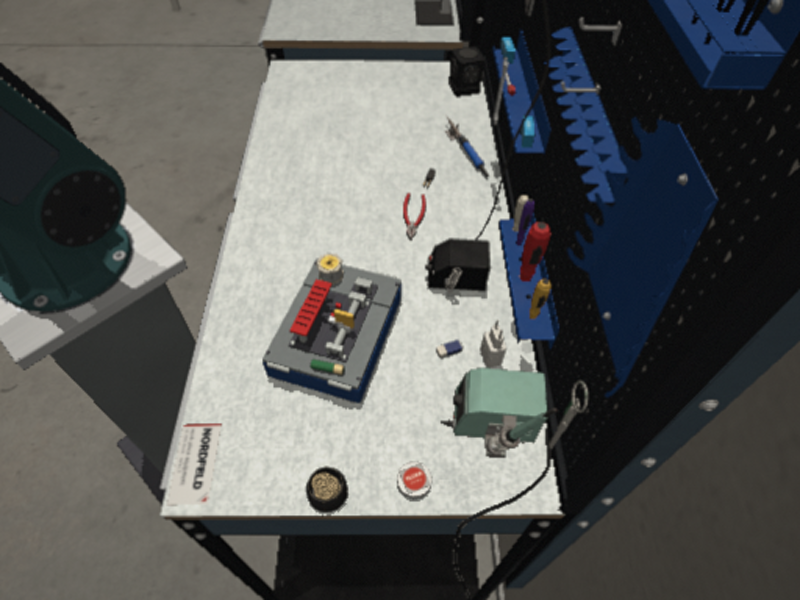

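View pics/top0.png

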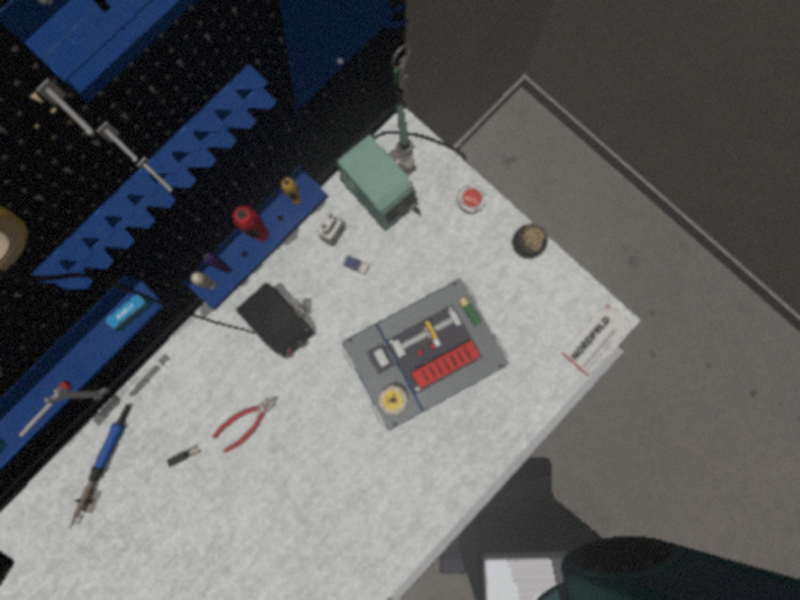

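The scene view shows the case at about (335,330) in the 800x600 picture. In the top view the lid corners are at about (343,345), (460,280), (507,362) and (390,429), the red pad at (447,365) and the yellow tab at (432,332). I'll fit the pose and overlay it.

```bash
cat > h.py <<'E'
import numpy as np, cv2
from workcell import *
def proj(n,P):
    c=camera_params(n);T=c["T"];q=(np.atleast_2d(P)-T[:3,3])@T[:3,:3]
    s=q[:,:2]/q[:,2:];s=s*(1+c["k1"]*(s**2).sum(1,keepdims=True))
    return s*c["K"][0,0]+c["K"][:2,2]
def unproj(n,uv,z):
    c=camera_params(n);T=c["T"]
    d=(np.atleast_2d(uv)-c["K"][:2,2])/c["K"][0,0];s=d.copy()
    for _ in range(5): s=d/(1+c["k1"]*(s**2).sum(1,keepdims=True))
    r=np.c_[s,np.ones(len(s))]@T[:3,:3].T
    return T[:3,3]+r*((z-T[2,3])/r[:,2:])
def case2w(p,P):
    P=np.atleast_2d(P).astype(float);c,s=np.cos(p[2]),np.sin(p[2])
    return np.c_[p[0]+c*P[:,0]-s*P[:,1],p[1]+s*P[:,0]+c*P[:,1],P[:,2]]
LID=[[-80,-110,55],[80,-110,55],[80,110,55],[-80,110,55]]
PAD=[[-44,-70,95],[-16,-70,95],[-16,35,95],[-44,35,95]]
TAB=[[11,-25,107],[41,-25,107],[41,-19,107],[11,-19,107]]
E
python3 - <<'E'
from h import *
from scipy.optimize import least_squares
# corner order: LID; +y end has the spool (left in top view)
uv=np.array([[507,362],[460,280],[343,345],[390,429]])*.64
W=unproj("top",uv,55);print(W)
r=least_squares(lambda p:(proj("top",case2w(p,LID))-uv).ravel(),[W[:,0].mean(),W[:,1].mean(),1.0])
p=r.x;print(p,r.fun)
for n,c in(("top",(425,355)),("scene",(333,330))):
    im=cv2.imread(n+"0.png");S=5;c=np.array(c)*.64;o=(c-[75,58]).astype(int)
    hsv=cv2.cvtColor(im,cv2.COLOR_BGR2HSV)
    cr=cv2.resize(im[o[1]:o[1]+116,o[0]:o[0]+150],None,fx=S,fy=S,interpolation=cv2.INTER_CUBIC)
    for Q,k in((LID,(0,255,0)),(PAD,(255,255,0)),(TAB,(255,0,255))):
        cv2.polylines(cr,[np.int32((proj(n,case2w(p,Q))-o+.5)*S)],True,k,1)
    print(n,o);cv2.imwrite(f"pics/{n}1.png",cr)
E
```

```text
[[464.24516849 117.51091929  55.        ]
 [596.99607073 186.75970258  55.        ]
 [497.36714601 376.03855239  55.        ]
 [364.85283764 304.54659542  55.        ]]
[481.11489478 246.21156655   0.48700381] [ 2.45532022  0.89821212  0.03329319 -2.47964043 -1.96049623 -1.15215364
 -0.53459756  2.48762435]
top [197 169]
scene [138 153]
```

View pics/top1.png

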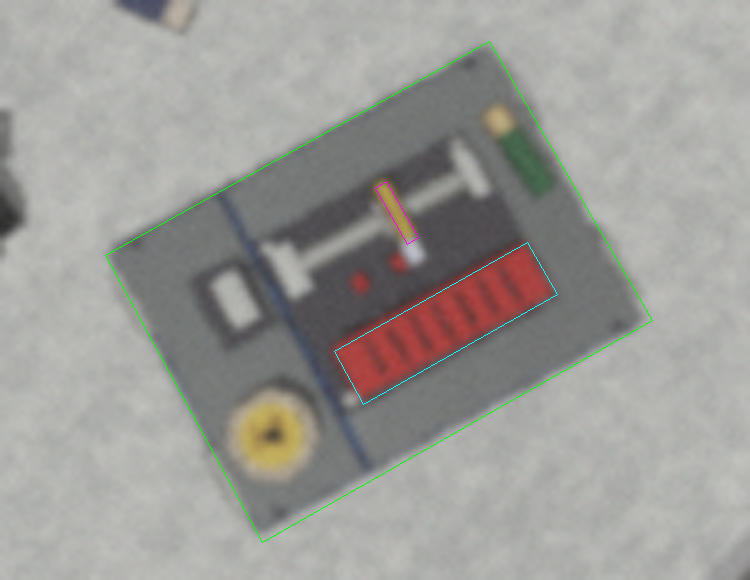

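View pics/scene1.png

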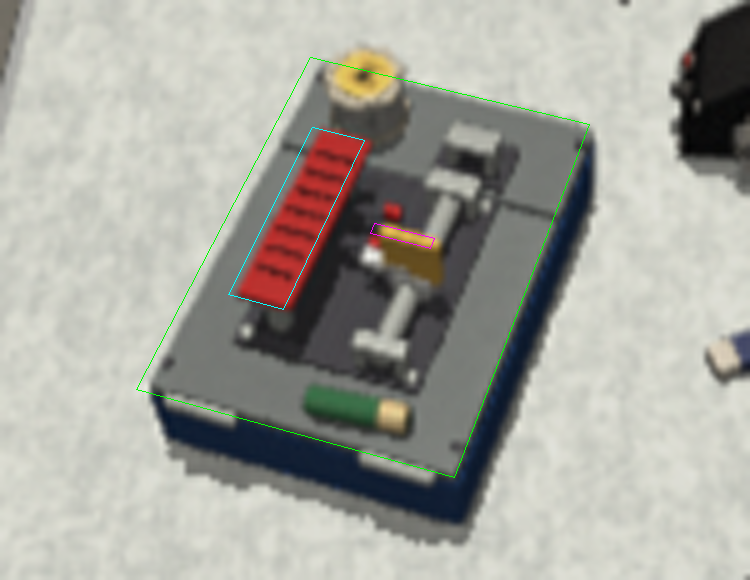

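The overlay fits the top view well. The scene view is off by about 3 mm, so I take a mean of the two: pose [482.3, 247.4, 0.487]. Next I hover above the start point with the fingers over the catch pad and behind the tab.

```bash
cat >> h.py <<'E'
P0=np.array([482.3,247.4,0.487])
def pt(y,z,x=-2.): return case2w(P0,[x,y,z])[0]
def quat():
    best=None
    for a in(P0[2]+np.pi/2,P0[2]-np.pi/2):
        q=np.array([np.cos(a/2),np.sin(a/2),0,0]);j=ik(pt(-40,140),q)
        if j is not None and (best is None or abs(j[5])<best[0]): best=(abs(j[5]),q,j)
    return best[1],best[2]
E
python3 - <<'E'
from h import *
print(unproj("top",np.array([[375,180],[280,320]])*.64,80))
q,j=quat();print(q,np.round(j,2))
move_pose(pt(-40,220),q); grip(42.5); servo_line(pt(-40,130))
print(read_tcp_pos(),pt(-40,130),read_opening(),read_clock(),read_force())
out=[]
for n,c in(("top",(425,355)),("scene",(333,330))):
    im=snapshot(n);o=(np.array(c)*.64-[40,50]).astype(int)
    out.append(cv2.resize(im[o[1]:o[1]+100,o[0]:o[0]+80],None,fx=5,fy=5,interpolation=cv2.INTER_CUBIC))
cv2.imwrite("pics/c2.png",np.hstack(out))
E
```

```text
[[757.79913583 319.08308876  80.        ]
 [537.24439169 470.80597571  80.        ]]
[0.51576314 0.85673122 0.         0.        ] [ 0.27  0.37  1.73 -0.    1.04 -0.21]
[499.81456345 211.26719748 130.52996218] [499.2515895 211.1144159 130.       ] 42.46744054156988 4.7 [-0.11778399  0.28322388  0.21907138]
```

View pics/c2.png

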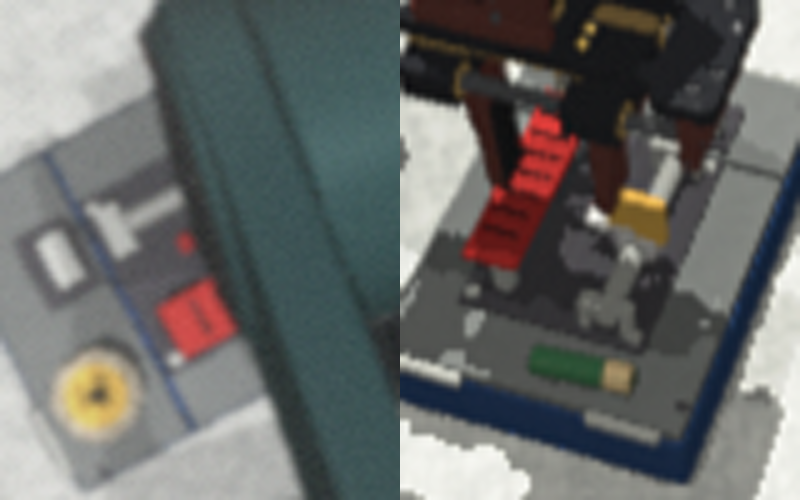

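The close view shows the fingers above the catch and near the tab. I'll check the tip pixels against their projections.

```bash
python3 - <<'E'
from h import *
o=(np.array((333,330))*.64-[40,50]).astype(int)
f=lambda x,y,z:((proj("scene",case2w(P0,[x,y,z]))-o+.5)*5+[400,0])[0].round()
for a in((-30,-40,130),(26,-40,130),(-30,-30,130),(26,-30,130),(-30,-50,130),(26,-50,130),(26,-22,107),(-30,-70,95)):print(a,f(*a))
for y in(-36.75,-23.25,19.25,32.75):print(y,[f(y,-40,z) for z in(130,160)])
E
```

```text
(-30, -40, 130) [500. 168.]
(26, -40, 130) [614. 197.]
(-30, -30, 130) [508. 151.]
(26, -30, 130) [622. 180.]
(-30, -50, 130) [491. 185.]
(26, -50, 130) [606. 214.]
(26, -22, 107) [631. 196.]
(-30, -70, 95) [484. 262.]
-36.75 [array([486., 164.]), array([477., 124.])]
-23.25 [array([514., 171.]), array([505., 132.])]
19.25 [array([600., 194.]), array([595., 154.])]
32.75 [array([628., 201.]), array([624., 161.])]
```

The tips match their projections. The tab sits about 2.5 mm further in case +x relative to the robot, so I shift by that much and press.

```bash
sed -i 's/x=-2\.)/x=0.5)/' h.py; cat >> h.py <<'E'
def st(t):
    F=read_force();R=np.array([[np.cos(P0[2]),np.sin(P0[2])],[-np.sin(P0[2]),np.cos(P0[2])]])
    T=read_tcp_pos();c=R@(T[:2]-P0[:2]);f=R@F[:2]
    print(t,"case xy",c.round(1),"z",round(T[2],1),"f",f.round(1),round(F[2],1),"t",round(read_clock(),1));return f[1],F[2]
E
python3 - <<'E'
from h import *
servo_line(pt(-42,98),40);wait(.2);st("hover")
for z in(94,90,86.5,84.5):
    servo_line(pt(-42,z),30);wait(.15);fy,fz=st("down")
    if abs(fz)>15: break
im=snapshot("scene");o=(np.array((333,330))*.64-[40,50]).astype(int)
cv2.imwrite("pics/c3.png",cv2.resize(im[o[1]:o[1]+100,o[0]:o[0]+80],None,fx=6,fy=6,interpolation=cv2.INTER_CUBIC))
E
```

```text
hover case xy [  0.7 -42.1] z 98.3 f [ 0.3 -0.8] -0.5 t 6.0
down case xy [  1.1 -42.2] z 94.3 f [ 2.4 -0.2] 2.2 t 6.4
down case xy [  1.  -42.1] z 90.2 f [ 2.5 -0.7] 3.1 t 6.8
down case xy [  0.9 -42.1] z 86.7 f [ 3.3 -1. ] 4.8 t 7.2
down case xy [  0.9 -42.1] z 84.8 f [ 3.2 -1.9] 5.5 t 7.6
```

View pics/c3.png

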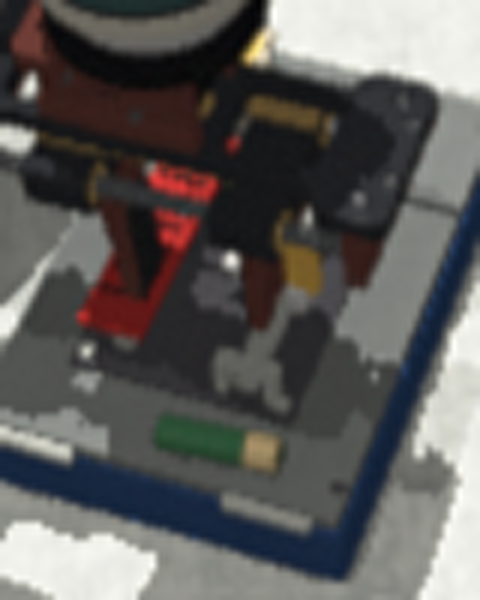

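The catch is down about 10 mm (5.5 N spring force), one finger is on the pad at (135,290), and the other is right behind the tab at (262,320). I'll push now.

```bash
python3 - <<'E'
from h import *
servo_line(pt(-36,84.5),40);st("p")
y=-36
while y<16:
    y+=4 if y<-4 else 1.5
    servo_line(pt(y,84.5),30 if y<-4 else 15);fy,fz=st("p")
    if fy<-13 or not 2<fz<15: break
wait(.2);st("end")
im=snapshot("scene");o=(np.array((333,330))*.64-[40,50]).astype(int)
cv2.imwrite("pics/c4.png",cv2.resize(im[o[1]:o[1]+100,o[0]:o[0]+80],None,fx=6,fy=6,interpolation=cv2.INTER_CUBIC))
E
```

```text
p case xy [  0.  -36.1] z 84.6 f [ 0.9 -1.4] 5.1 t 8.0
p case xy [  0.  -32.6] z 84.6 f [ 1.9 -3.9] 6.0 t 8.3
p case xy [  0.  -28.7] z 84.6 f [ 0.3 -4.2] 5.7 t 8.6
p case xy [  0.  -24.8] z 84.6 f [ 1.5 -3.9] 6.7 t 8.8
p case xy [  0.1 -20.8] z 84.6 f [ 1.3 -4.3] 5.1 t 9.1
p case xy [  0.1 -16.8] z 84.6 f [ 0.8 -4. ] 6.6 t 9.4
p case xy [  0.1 -12.8] z 84.6 f [ 0.9 -3.6] 4.9 t 9.7
p case xy [ 0.1 -8.8] z 84.6 f [ 1.9 -4.1] 5.4 t 10.0
p case xy [ 0.1 -5. ] z 84.6 f [ 1.7 -4.7] 5.1 t 10.4
p case xy [ 0.1 -3.6] z 84.6 f [ 1.2 -4.7] 6.8 t 10.6
p case xy [ 0.1 -2.1] z 84.6 f [ 1.9 -5.1] 5.6 t 10.9
p case xy [ 0.1 -0.5] z 84.6 f [ 1.4 -5.6] 5.6 t 11.1
p case xy [0.1 0.9] z 84.6 f [ 1.6 -4.9] 5.9 t 11.4
p case xy [0.1 2.4] z 84.6 f [ 2.1 -5.2] 5.5 t 11.6
p case xy [0.1 3.9] z 84.6 f [ 2.1 -4.7] 5.3 t 11.9
p case xy [0.2 4.5] z 84.6 f [ 1.2 -9.8] 5.6 t 12.1
p case xy [0.1 4.6] z 84.7 f [  0.9 -15.1] 4.5 t 12.4
end case xy [0.2 4.6] z 84.7 f [  1.5 -14.6] 5.8 t 12.6
```

View pics/c4.png

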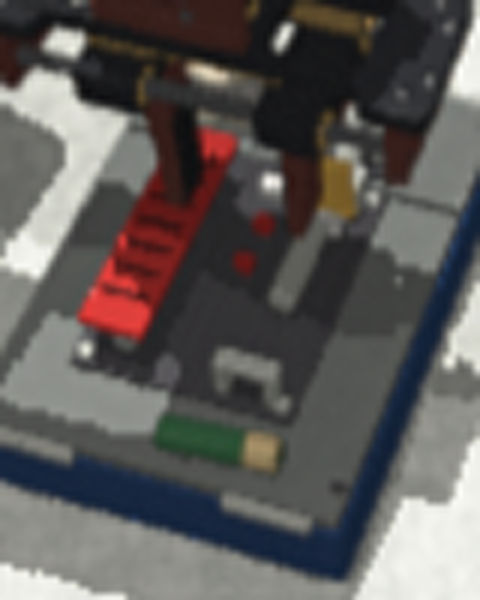

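The force rises at case y ≈ 4.6, which matches the expected stop, and the picture shows the tab across at (340,190). I'll ease off the push, lift straight up and check.

```bash
python3 - <<'E'
from h import *
servo_line(pt(4,84.6),15);wait(.1);st("ease")
servo_line(pt(4,100),40);st("up")
servo_line(pt(2,180),120)
q,_=quat();move_pose(pt(0,230)+np.array([-60,-280,40]),q);wait(.3);st("clear")
out=[]
for n,c in(("top",(425,355)),("scene",(333,330))):
    im=snapshot(n);o=(np.array(c)*.64-[40,50]).astype(int)
    out.append(cv2.resize(im[o[1]:o[1]+100,o[0]:o[0]+80],None,fx=5,fy=5,interpolation=cv2.INTER_CUBIC))
cv2.imwrite("pics/c5.png",np.hstack(out))
E
```

```text
ease case xy [0.  4.3] z 84.6 f [ 1.3 -1. ] 5.8 t 13.2
up case xy [-0.5  4.2] z 99.7 f [0.3 0.8] -0.0 t 13.7
clear case xy [-183.1 -218.9] z 269.7 f [-0.2 -0.2] 0.3 t 16.0
```

View pics/c5.png

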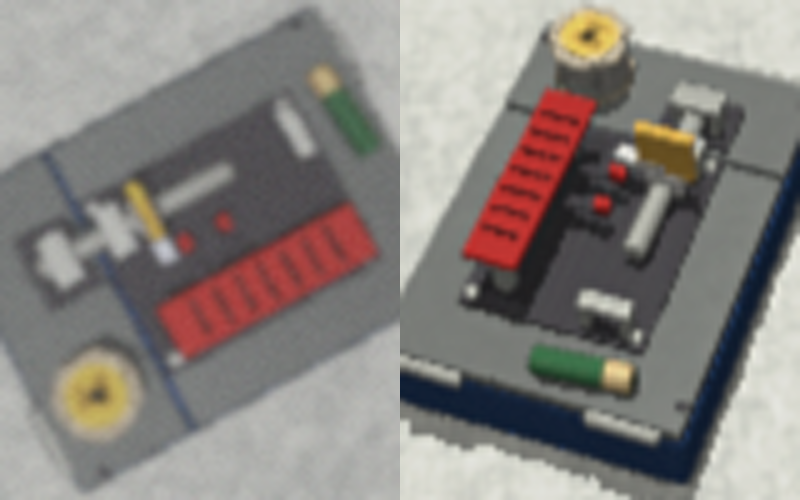

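The bolt is in its keeper (top view, (60,255)). The catch pad is back up at its starting pixels, and the spool and battery haven't moved.

```bash
python3 -c "
from workcell import *
print(close_job())"
```

```text
the job is handed in; nothing more can be done
None
```

The case is locked: the bolt is fully across in its keeper, the catch is back up, the hand is clear, the spool and battery on the lid have not moved, and the job is handed in (about 16 s of the 35 s used; no verdict came back).

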